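# Set and close the quick-release on a hub stand

### The job

The quick-release that holds the bicycle hub in its bench stand is out of adjustment, perhaps too loose, perhaps too tight. With the cam lever open, turn the fluted nut on the opposite end of the axle until the lever just begins to meet firm resistance when it points straight out along the axle, trying the lever and correcting the nut as needed. Then swing the lever over until it is fully closed, so that the hub is firmly clamped but not crushed, and leave the other things on the bench where they are.

Things in the scene. Friction and masses are not known exactly. Their poses are not given: they have to be found in the camera images.
- stand: Hub stand bolted to the bench: grey base 84 x 150 x 8 mm; two dark slotted upright plates (46 mm wide, 105 mm high, outer faces 56 mm either side of the middle) hold a bare aluminium bicycle hub (flanges 57 mm across). Origin: centre of the underside. y axis: along the axle to the lever end; x: away from the robot; the axle is 85 mm above the bench. Yawed 0.55 to 0.8 rad.
- nut: Fluted aluminium hand nut at the -y end of the axle, outside the plate: grip 28 mm across, 24 mm long. Origin on its axis at mid grip, 21 to 26 mm outside the plate; y axis along the axle. Tightens with its top going away from the robot (positive turn about the stand's +y; right-hand thread), 6 mm a turn (steep). Can be pinched from above and turned by tilting the gripper about the axle.
- plate_nut (a point): Point on the axle at the outer face of the nut-side upright plate, as drawn: 56 mm from the middle of the stand. The plate really stands up to 2.1 mm in or out of it, so the setting cannot be told from poses: at the start the nut is between 0.5 turns too loose and 0.2 turns too tight. It turns stiffly (0.7 N m, a locking insert) and stays where it is left; keep fingers 5 mm off the plate.
- lever: Aluminium cam lever at the +y end, 85 mm long, 9 to 10 mm thick, 15 to 18 mm high. It swings level about a vertical pin at axle height, 73 mm from the middle of the stand; origin on the pin, its y axis points to the tip. Free room on both sides, so it can be pushed or pinched from above. With the nut too loose it moves with 0.5 N of friction only and stays where it is left.
- lever_grip (a point): Middle of the lever's outer (pushing) face, 70 mm from the pin, at mid height. With the nut right, the push needed here rises from nothing at straight out to about 3 N at 0.15 rad, 5 N at 0.3 rad and 8 N at 0.7 rad, then falls to nothing at dead centre (1.38 rad); the lever springs back open if let go before that. With the nut loose, it begins later and is weaker or absent.
- lever_angle (a joint): Lever angle, rad: negative = open, 0 = straight out along the axle (stand +y), 1.5 = closed against its stop, along stand +x (clockwise from above). Starts -0.8 to -0.45. Its eccentric draws the skewer by 3.6 mm x (sin(angle + 0.19) - 0.19); once taut, the pull felt through the lever is about 115 N per mm of further draw. Past dead centre, 1.38, it settles into its stop.
- spanner: Loose open-ended spanner, 171 mm long, lying flat; a bystander. Origin at the middle of its underside.
- tape_measure: Loose yellow and black tape measure, 38 x 78 x 64 mm, standing; a bystander. Origin at the centre of its underside.
- tape_roll: Loose roll of black tape, 60 mm across, 19 mm high; a bystander. Origin at the centre of its underside.
- skewer (a joint): Elastic stretch of the skewer (the rod through the hollow axle that joins lever and nut), m: 0 while slack; with the lever closed about 0.001 when the nut was set right, less if loose, more if tight; 400 N of clamping force per mm (plates and cam pin give too, so only a third of the draw shows here). Noise larger than the value itself.

How it is judged:
By the outcome, as a careful person would: the job done as asked, in the order asked, and still so for the second after the job is handed in, with the robot touching nothing.
It also fails if it takes over 72 s, if anything falls off the work surface, if the arm or the gripper's body presses on something with over 40 N, if the wrist force passes 120 N, or if a joint passes its speed limit or range.

### The arm

A 6-joint arm with a two-finger parallel gripper is mounted at the origin on a cart in front of the work surface, level with it; the furniture and walls round the work are solid. World frame = base frame: x ahead of the robot, y to its left, z up, the work surface at z = 0. Lengths are in m, angles in rad, forces in N, time in s.
With the tool pointing down it reaches from about 0.425 to 0.95 m from the base axis. Payload 3.5 kg.
Tool frame: the origin (TCP) lies between the finger pads; the fingertips stand 22 mm ahead of it and the grasp point (between the pads) lies 3 mm ahead of it (ctrl.nose_length is the z of the fingertips in the tool frame, in m); z points along the fingers, y is the line along which they close (so a half turn about z gives the same grasp; the last joint's range is limited). The gripper opens to 85 mm and grips with 20 to 120 N. Pads are 22 mm wide; open, the fingers measure 114 mm over their backs; the gripper's body (76 mm by 85 mm) begins 54 mm behind the grasp point. The pads swing forward as they close: fully open they stand 13 mm farther back than shut.
Start: joints at [-1.442, 0.286, 1.577, -0, 1.279, -0.15], TCP at [0.186, -0.649, 0.253] pointing down, gripper open.
Joint ranges: [-2.77, 2.77], [-0.9, 2.22], [0.21, 2.48], [-1.53, 4.67], [0.24, 2.81], [-2.84, 2.84]. Speed limits (rad/s): [2.79, 2.79, 3.14, 3.14, 3.14, 3.14].

### API

Orientations are given as a unit quaternion [x, y, z, w].
In Python, from plant import ctrl gives the robot as it stands. The module is installed in compiled form; this text tells all that it offers.
- The arm moves only by the tool send_rows, never from a script. Its argument "rows" is text: rows parted by semicolons, each of 7 numbers parted by spaces: the turn, a rotation vector about the tool's x, y, z in normalised numbers (1 is 120 degrees), then the shift along the tool's x, y, z in shares of 500 mm (1.0 is 500 mm), then the opening, from -1 (shut) to 1 (fully open). A call has 1 to 8 rows; each row is the pose to reach, as a shift and turn from the pose commanded when the call began, along the tool's axes at that moment; what a row does not reach only later rows make up. A row lasts 1/8 s, in which the tool goes at most 62.5 mm and 10.7 degrees, less where a joint would pass 70% of its speed; a pose out of reach is approached as far as the arm can. No shift or turn number may pass 1 either way. A call with a gripper value outside its range is refused whole. The fingers move at their own pace and stop on an object; "grip_force" is the grip in N (left out, the last holds). Time passes only in rows, so rows that repeat a pose let the fingers close. It gives the time, the measured TCP pose, the force, the opening and the grip force at its end, in the units of the state.
- ctrl.get_state(): the state, without advancing time (a new reading comes with each control period).
- ctrl.read_camera(name): name is "side" or "top" or "wrist"; returns a dict with "color" (480x640x3 uint8, red, green, blue), "fx", "fy", "cx", "cy" (pixels), "D" ([k1, k2, p1, p2, k3] as OpenCV has them; the pictures are not rectified), "extrinsics" (4x4, takes a point from world to camera coordinates). Camera axes: x right, y down, z forward; pixel columns grow to the right and rows downward; lengths in m; the calibration is good to about 2 mm. A picture is of the moment at which its call begins. There is no depth.
- ctrl.sign_off(): hands the job in; it is judged then, once.
Trained networks look in a picture, given as the dict that the camera call returned (one of the last four; its "shot" number tells which), for a name from the list of things; names that differ only in an ending like _2 or _b are one class to them, and where a whole thing is asked for, a point or a joint stands for the part that bears it (a point fixed in the world has none). Each returns a list of dicts, best first, with "p" (0 to 1); they miss things now and then, are a little off and sometimes report something else, mostly with a low value. They report only what shows in the picture. A call takes as long as a camera call.
- ctrl.look_for(picture, target): "position" ([x, y, z] in m, in the coordinates of the camera as it stood for that picture, good to about 4 mm: the middle of the surface that is visible of it).
The state is a dict: "time": time; "qpos": joint angles; "dq": joint speeds; "joint_efforts": joint torques, N m; "eef_pos": TCP position; "tcp_rot": TCP orientation; "contact_force": force on the tool from outside, world axes, zero at the start; "wrist_torque": the same for the moment, N m; "opening": opening from 0.0 (shut) to 1.0 (fully open); "finger_force": force on a finger pad.
Only numpy, scipy, OpenCV 4.12 (cv2) and the standard library are available. Lean on these libraries where they do the work, as an engineer would, in place of code of your own. Each camera call takes 0.05 s, during which the arm holds its last target. There are 200 camera calls.

## Working session

There is one attempt and no reset: what is moved stays moved. The work goes in short steps, Python scripts to look and compute and a tool call to move; the robot and the scene stay as the last step left them, time stands still between calls to the robot, and variables do not carry over. Pictures are saved under pics/ and viewed, at most 10 in all, crops included, and the job is handed in when it is done.

Besides the shell and the picture viewer there is one more tool, called as name(argument=value, ...), one argument or row to a line, values as JSON. send_rows: Moves the arm, as the interface text tells. Its arguments: {"type":"object","properties":{"rows":{"type":"string"},"grip_force":{"type":"number"}},"required":["rows"]}

```bash
mkdir -p pics; cat > h.py <<'E'
import numpy as np, cv2
from scipy.spatial.transform import Rotation as R
from plant import ctrl
def world(pic,p):
    T=np.array(pic["extrinsics"]); return T[:3,:3].T@(np.array(p)-T[:3,3])
def save(pic,name): cv2.imwrite('pics/'+name,pic["color"][:,:,::-1])
def proj(pic,P):
    T=np.array(pic["extrinsics"]); K=np.array([[pic["fx"],0,pic["cx"]],[0,pic["fy"],pic["cy"]],[0,0,1]])
    return cv2.projectPoints(np.array(P,float).reshape(-1,3),cv2.Rodrigues(T[:3,:3])[0],T[:3,3],K,np.array(pic["D"]))[0].reshape(-1,2)
E
python3 - <<'E'
from h import *
np.set_printoptions(precision=4,suppress=True)
ims=[]
for c in ["top","side"]:
    p=ctrl.read_camera(c); save(p,c+'0.png')
    for t in ["stand","nut","plate_nut","lever","lever_grip","spanner","tape_measure","tape_roll"]:
        for r in ctrl.look_for(p,t)[:1]: print(c,t,world(p,r["position"]),r["p"])
s=ctrl.get_state(); print(s)
E
```

```text
top stand [0.4945 0.2358 0.0587] 0.63
top nut [0.5459 0.1807 0.0921] 0.82
top plate_nut [0.5018 0.2353 0.0586] 0.95
top lever [0.4254 0.2966 0.0946] 0.58
top lever_grip [0.4262 0.2902 0.0927] 0.97
top spanner [0.5981 0.464  0.0037] 0.79
top tape_roll [0.5015 0.5589 0.015 ] 0.88
side stand [0.4949 0.2578 0.0494] 0.9
side nut [0.6425 0.3933 0.046 ] 0.25
side plate_nut [0.4926 0.2578 0.0531] 0.71
side lever [0.4184 0.295  0.0896] 0.91
side spanner [0.6023 0.4765 0.0059] 0.57
side tape_measure [0.6439 0.3911 0.0465] 0.76
side tape_roll [0.5039 0.5624 0.019 ] 0.84
{'time': 0.9, 'qpos': array([-1.442 ,  0.2863,  1.5767, -0.    ,  1.2786, -0.15  ]), 'dq': array([-0.002 ,  0.0021, -0.0006,  0.0001,  0.0014, -0.0007]), 'joint_efforts': array([  0.0006, -40.596 , -29.2944,  -0.0001,   0.0005,  -0.    ]), 'eef_pos': array([ 0.1858, -0.6489,  0.2533]), 'tcp_rot': array([ 0.9903,  0.139 , -0.    , -0.    ]), 'contact_force': array([-0.5189, -0.0515,  0.5728]), 'wrist_torque': array([ 0.0586, -0.0245, -0.058 ]), 'finger_force': 0.0, 'opening': 1.0037274503913642}
```

```bash
ls -la pics
```

```text
total 928
drwxr-xr-x 2 agent agent   4096 Nov 28 22:59 .
drwxr-xr-x 3 agent agent   4096 Nov 28 22:59 ..
-rw-r--r-- 1 agent agent 444996 Nov 28 22:59 side0.png
-rw-r--r-- 1 agent agent 492387 Nov 28 22:59 top0.png
```

View pics/top0.png

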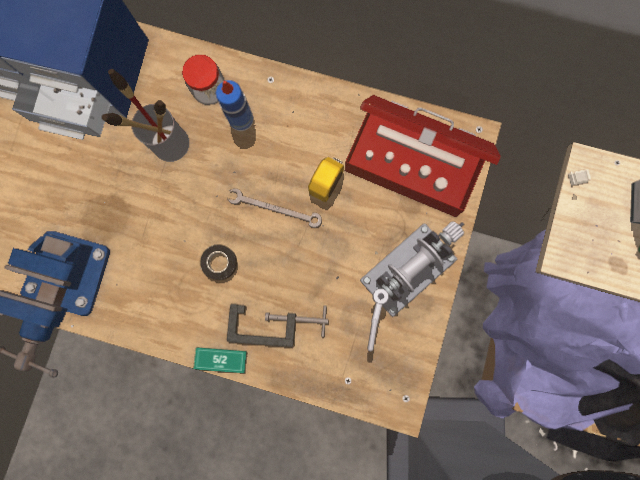

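View pics/side0.png

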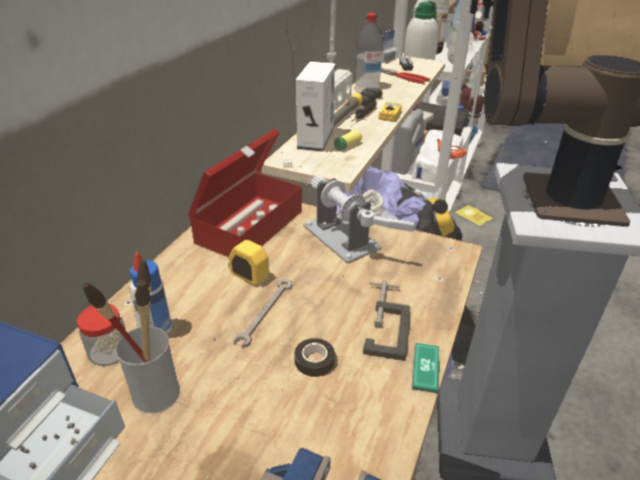

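The top view shows the nut at about (453,232), the lever pin at (380,296) and the lever tip at (371,352). I'll fit the stand's pose and check it with an overlay.

```bash
cat >> h.py <<'E'
def ray(pic,uv,z):
    T=np.array(pic["extrinsics"]); K=np.array([[pic["fx"],0,pic["cx"]],[0,pic["fy"],pic["cy"]],[0,0,1]])
    n=cv2.undistortPoints(np.array([[uv]],float),K,np.array(pic["D"]))[0,0]
    d=T[:3,:3].T@np.array([n[0],n[1],1]); c=-T[:3,:3].T@T[:3,3]
    return c+d*(z-c[2])/d[2]
E
python3 - <<'E'
from h import *
np.set_printoptions(precision=4,suppress=True)
p=ctrl.read_camera("top")
n=ray(p,(453,232),.085); k=ray(p,(380,296),.094); t=ray(p,(371,352),.085)
print(n,k,t)
ax=(k-n)[:2]; print("len",np.hypot(*ax)); yaw=np.arctan2(-ax[0],ax[1]); print("yaw",yaw)
lv=(t-k)[:2]; print("lever len",np.hypot(*lv),"angle",-(np.arctan2(lv[1],lv[0])-np.arctan2(ax[1],ax[0])))
y=np.array([-np.sin(yaw),np.cos(yaw)]);c=k[:2]-.073*y;print("stand",c)
x=np.array([np.cos(yaw),np.sin(yaw)])
W=lambda a,b,z:np.r_[c+a*x+b*y,z]
im=p["color"][:,:,::-1].copy()
S=5;crop=cv2.resize(im[210:360,345:475],None,fx=S,fy=S,interpolation=cv2.INTER_CUBIC)
def line(P,col):
    q=((proj(p,P)-[345,210]+.5)*S).astype(int); cv2.polylines(crop,[q.reshape(-1,1,2)],True,col,1)
line([W(a,b,.008) for a,b in[(-.042,-.075),(.042,-.075),(.042,.075),(-.042,.075)]],(0,255,0))
for s in(-1,1): line([W(a,s*.056,.105) for a in(-.023,.023)],(0,0,255))
line([W(0,-.09,.085),W(0,.073,.085)],(255,0,0))
line([W(a,b,.085) for a,b in[(-.014,-.068),(.014,-.068),(.014,-.092),(-.014,-.092)]],(255,0,255))
cv2.imwrite('pics/ov1.png',crop[:600])
E
```

```text
[0.553  0.1732 0.085 ] [0.4494 0.2869 0.094 ] [0.364  0.2989 0.085 ]
len 0.1537721180645894
yaw 0.7386967191321481
lever len 0.08628432935437469 angle -0.6923781351222487
stand [0.4986 0.233 ]
```

View pics/ov1.png

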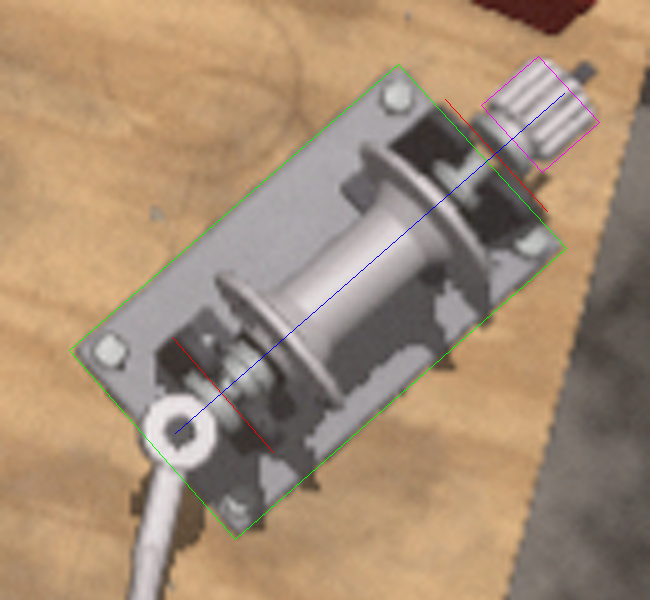

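The overlay fits: base, plates, axle and nut line up. The stand is at (0.4986, 0.2330) with yaw 0.739, and the lever is at about -0.69. Next I'll plan the approach to the lever, with the fingers straddling it.

```bash
cat >> h.py <<'E'
np.set_printoptions(precision=4,suppress=True)
YAW=.7387; C=np.array([.4986,.2330]); X=np.array([np.cos(YAW),np.sin(YAW)]); Y=np.array([-np.sin(YAW),np.cos(YAW)])
W=lambda a,b,z:np.r_[C+a*X+b*Y,z]
def down(phi): # tool z down, tool x at azimuth phi
    c,s=np.cos(phi),np.sin(phi); return np.array([[c,s,0],[s,-c,0],[0,0,-1.]])
def levpose(a,z=.088,r=.070,off=0):  # TCP centred on lever at angle a; off along closing dir
    phi=YAW+np.pi/2-a; u=np.array([np.cos(phi),np.sin(phi),0]); v=np.array([np.sin(phi),-np.cos(phi),0])
    p=W(0,.073,z)+r*u+off*v; return p,down(phi)
def nutpose(t,b=-.083,h=0,phi=None): # t tilt (rad, + = body toward stand +x); h: retreat along tool
    Rn=R.from_rotvec(t*np.r_[Y,0]).as_matrix()@down(YAW+np.pi/2+(np.pi if phi else 0))
    return W(0,b,.085)-Rn[:,2]*(.003+h), Rn
def pose0():
    s=ctrl.get_state(); return np.array(s["eef_pos"]),R.from_quat(s["tcp_rot"]).as_matrix()
def rows(targets,base=None,dec=0):
    p0,R0=base or pose0()
    for p,Rt in targets:
        print(np.round(np.degrees(R.from_matrix(R0.T@Rt).as_rotvec()),1),np.round(1e3*R0.T@(p-p0),1))
E
python3 - <<'E'
from h import *
print(pose0()[1])
p,Rt=levpose(-.69,.20)
print(p)
f=lambda *a:np.array(a)
wp=[f(.33,-.6,.253),f(.45,-.5,.253),f(.53,-.38,.253),f(.58,-.25,.253),f(.6,-.12,.253),f(.6,0,.253),f(.55,.12,.25),f(.48,.22,.25),p,levpose(-.69)[0]]
rows([(q,Rt) for q in wp])
E
```

```text
[[ 0.9614  0.2752 -0.    ]
 [ 0.2752 -0.9614 -0.    ]
 [-0.      0.     -1.    ]]
[0.3802 0.2969 0.2   ]
[  -0.     0.  -155.9] [152.1  -7.3   0.4]
[  -0.     0.  -155.9] [295.  -70.5   0.3]
[  -0.     0.  -155.9] [ 404.9 -163.8    0.3]
[  -0.     0.  -155.9] [ 488.8 -275.     0.3]
[  -0.     0.  -155.9] [ 543.8 -394.5    0.3]
[  -0.     0.  -155.9] [ 576.8 -509.9    0.3]
[  -0.     0.  -155.9] [ 561.8 -639.     3.3]
[  -0.     0.  -155.9] [ 522.  -754.4    3.3]
[  -0.     0.  -155.9] [ 447.2 -855.8   53.3]
[  -0.     0.  -155.9] [ 447.2 -855.8  165.3]
```

Units first: shifts go in shares of 500 mm and turns go in shares of 120 degrees. So 420 mm / 500 = 0.84, 378 mm / 500 = 0.756, -80 degrees / 120 = -0.6667.

send_rows(
  rows="0 0 -0.0833 0.12 0 0 -0.1;0 0 -0.1667 0.23 -0.01 0 -0.1;0 0 -0.25 0.34 -0.028 0 -0.1;0 0 -0.3333 0.45 -0.076 0 -0.1;0 0 -0.4167 0.56 -0.124 0 -0.1;0 0 -0.5 0.66 -0.196 0 -0.1;0 0 -0.5833 0.756 -0.276 0 -0.1;0 0 -0.6667 0.84 -0.364 0 -0.1",
  grip_force=20,
)

```text
time: 1.95
eef_pos: [0.5407, -0.3566, 0.2534]
tcp_rot: [0.667, 0.745, 0.0, 0.0]
contact_force: [-0.1, -0.2, 1.1]
opening: 0.449
finger_force: 0.0
```

```bash
python3 - <<'E'
from h import *
print(pose0())
p,Rt=levpose(-.69,.20)
f=lambda *a:np.array(a)
rows([(q,Rt) for q in [f(.58,-.25,.253),f(.6,-.12,.253),f(.6,0,.253),f(.56,.1,.25),f(.48,.22,.25),p,levpose(-.69,.15)[0]]])
E
```

```text
(array([ 0.5407, -0.3566,  0.2534]), array([[-0.1099,  0.9939,  0.0005],
       [ 0.9939,  0.1099, -0.0002],
       [-0.0003,  0.0005, -1.    ]]))
[  0.    0.  -75.5] [101.6  50.8   0.4]
[  0.    0.  -75.5] [228.7  85.    0.4]
[  0.    0.  -75.5] [347.9  98.2   0.4]
[  0.    0.  -75.5] [451.7  69.4   3.3]
[  0.    0.  -75.5] [579.8   3.1   3.2]
[  0.    0.  -75.5] [667.2 -87.7  53.2]
[  0.    0.  -75.5] [667.2 -87.7 103.2]
```

In the tool's units: 452 mm / 500 = 0.904, 400 mm / 500 = 0.8, -75.5 degrees / 120 = -0.6292.

send_rows(
  rows="0 0 -0.0833 0.104 0.052 0 -0.1;0 0 -0.1667 0.21 0.104 0 -0.1;0 0 -0.25 0.33 0.14 0 -0.1;0 0 -0.3333 0.45 0.168 0 -0.1;0 0 -0.4167 0.57 0.184 0 -0.1;0 0 -0.5 0.69 0.196 0 -0.1;0 0 -0.5833 0.8 0.168 0 -0.1;0 0 -0.6292 0.904 0.138 0.006 -0.1",
)

```text
time: 2.95
eef_pos: [0.5606, 0.1003, 0.2508]
tcp_rot: [0.072, 0.997, 0.0, 0.001]
contact_force: [0.7, 0.9, 0.2]
opening: 0.452
finger_force: 0.0
```

In the tool's units: 160 mm / 500 = 0.32, 110 mm / 500 = 0.22.

send_rows(
  rows="0 0 0 0.04 0.104 0 -0.1;0 0 0 0.06 0.22 0 -0.1;0 0 0 0 0.32 0.05 -0.1;0 0 0 0 0.32 0.15 -0.1;0 0 0 0 0.32 0.15 -0.1",
)

```text
time: 3.58
eef_pos: [0.5816, 0.2563, 0.1698]
tcp_rot: [0.074, 0.997, -0.002, -0.005]
contact_force: [-1.2, -0.2, -0.6]
opening: 0.453
finger_force: 0.0
```

```bash
python3 - <<'E'
from h import *
print(pose0(),ctrl.get_state()["qpos"])
rows([levpose(-.69,z) for z in (.2,.15,.088)])
E
```

```text
(array([0.5816, 0.2563, 0.1698]), array([[-0.989 ,  0.1473, -0.0109],
       [ 0.1473,  0.9891, -0.0029],
       [ 0.0103, -0.0045, -0.9999]])) [ 0.2557  0.2837  1.7389 -0.0001  1.1302 -1.1672]
[-0.3 -0.6 -0.3] [205.5  10.3 -28.1]
[-0.3 -0.6 -0.3] [205.   10.6  21.9]
[-0.3 -0.6 -0.3] [204.3  10.8  83.9]
```

In the tool's units: 205 mm / 500 = 0.41, 105 mm / 500 = 0.21.

send_rows(
  rows="0 0 0 0.1 0.006 -0.02 -0.1;0 0 0 0.21 0.01 -0.02 -0.1;0 0 0 0.32 0.016 -0.02 -0.1;0 0 0 0.41 0.02 0 -0.1;0 0 0 0.41 0.02 0.044 -0.1;0 0 0 0.41 0.02 0.044 -0.1",
)

```text
time: 4.32
eef_pos: [0.3831, 0.2965, 0.1542]
tcp_rot: [0.074, 0.997, -0.0, 0.0]
contact_force: [-0.4, -0.8, 0.6]
opening: 0.452
finger_force: 0.0
```

```bash
python3 - <<'E'
from h import *
print(pose0(),ctrl.get_state()["qpos"])
rows([levpose(-.69,z) for z in (.15,.088)])
p=ctrl.read_camera("wrist"); save(p,'w1.png')
pts=[levpose(-.69,.094,r)[0] for r in (0,.04,.07,.085)]; print(proj(p,pts))
E
```

```text
(array([0.3831, 0.2965, 0.1542]), array([[-0.9889,  0.1484,  0.0001],
       [ 0.1484,  0.9889, -0.    ],
       [-0.0001, -0.    , -1.    ]])) [ 0.4489 -0.03    2.1193 -0.0001  1.0522 -0.9729]
[-0.   0.  -0.4] [ 2.9 -0.   4.2]
[-0.   0.  -0.4] [ 2.9 -0.  66.2]
[[322.8875 375.01  ]
 [322.3725 316.9095]
 [321.9419 267.9345]
 [321.7113 241.5609]]
```

View pics/w1.png

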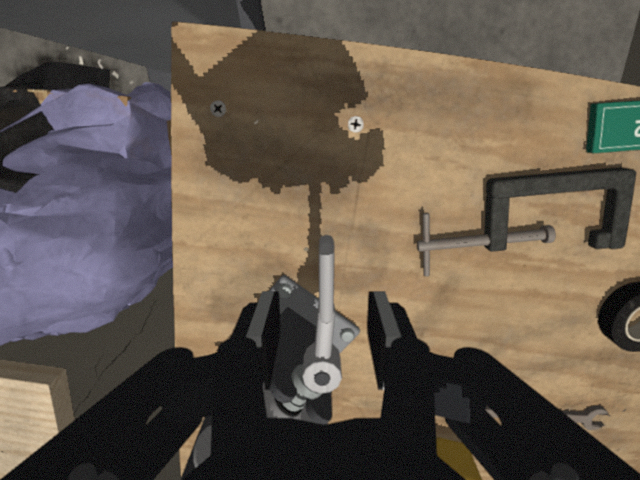

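The wrist view shows the pin at (322,376), as predicted, and the lever tip at (327,242), so the lever is at about -0.65. It lies centred between the fingers, so I'll go down and narrow the opening.

In the tool's units: 66 mm / 500 = 0.132, 40 mm / 500 = 0.08, 2 degrees / 120 = 0.0167.

send_rows(
  rows="0 0 0 0.006 0.002 0.08 -0.1;0 0 0 0.006 0.004 0.132 -0.1;0 0 0.0167 0.006 0.006 0.132 -0.43;0 0 0.0167 0.006 0.006 0.132 -0.43;0 0 0.0167 0.006 0.006 0.132 -0.43",
)

```text
time: 5.0
eef_pos: [0.3825, 0.3009, 0.0893]
tcp_rot: [0.092, 0.996, 0.001, 0.002]
contact_force: [0.5, 0.9, 0.1]
opening: 0.287
finger_force: 0.0
```

```bash
python3 - <<'E'
from h import *
s=ctrl.get_state();print(pose0(),s["contact_force"],s["opening"],s["finger_force"])
rows([levpose(a,.088,.07,o) for a,o in ((-.65,0),(-.65,.005),(-.5,.005),(-.4,.007),(-.3,.007),(-.2,.007),(-.1,.007),(0,.007))])
E
```

```text
(array([0.3825, 0.3009, 0.0893]), array([[-0.9831,  0.183 ,  0.0033],
       [ 0.183 ,  0.9831,  0.0016],
       [-0.0029,  0.0022, -1.    ]])) [0.516  0.9062 0.0828] 0.28712358858624365 0.0
[ 0.1  0.2 -0.1] [ 1.7 -1.5  1.3]
[ 0.1  0.2 -0.1] [1.7 3.5 1.3]
[0.1 0.2 8.5] [ 0.2 13.9  1.4]
[ 0.1  0.2 14.2] [-2.2 22.6  1.4]
[ 0.2  0.1 19.9] [-4.9 29.1  1.4]
[ 0.2  0.1 25.7] [-8.3 35.2  1.4]
[ 0.2  0.1 31.4] [-12.2  41.    1.4]
[ 0.2  0.1 37.1] [-16.8  46.4   1.5]
```

In the tool's units: 41 mm / 500 = 0.082, 35 mm / 500 = 0.07, 8.5 degrees / 120 = 0.0708.

send_rows(
  rows="0 0 0.025 0.004 0.012 0.002 -0.43;0 0 0.0708 0 0.028 0.002 -0.43;0 0 0.1167 -0.004 0.044 0.002 -0.43;0 0 0.1667 -0.01 0.058 0.002 -0.43;0 0 0.2167 -0.016 0.07 0.002 -0.43;0 0 0.2625 -0.024 0.082 0.002 -0.43;0 0 0.2625 -0.024 0.082 0.002 -0.43",
)

```text
time: 5.88
eef_pos: [0.4013, 0.339, 0.0876]
tcp_rot: [0.358, 0.934, 0.001, 0.001]
contact_force: [-0.8, 0.2, -0.5]
opening: 0.288
finger_force: 0.0
```

```bash
cat >> h.py <<'E'
def meas(n=6,half=.0122,lh=.00475):
    F=[];M=[];P=[]
    for i in range(n):
        pic=ctrl.read_camera("top"); s=ctrl.get_state(); F.append(s["contact_force"]);M.append(s["wrist_torque"]);P.append(s["eef_pos"])
    p0,R0=pose0(); p=np.mean(P,0); F=np.array(F)
    d=p-W(0,.073,p[2]); r=R0.T@d  # in tool frame
    yl=r[1]-half+lh # lever centre lateral if touching
    ang=YAW+np.pi/2-(np.arctan2(R0[1,0],R0[0,0])+0) + np.arctan2(yl,r[0])
    ang=(ang+np.pi)%(2*np.pi)-np.pi
    print("t",s["time"],"tool F",R0.T@F.mean(0),"sd",F.std(0),"r",r,"lever angle if touching",ang,"M",R0.T@np.mean(M,0))
    return pic
E
python3 - <<'E'
from h import *
p=meas()
print(pose0()[0])
rows([levpose(a,.088,.07,.0072) for a in (-.1,0,.1,.2,.3)])
E
```

```text
t 6.175 tool F [-0.1613 -0.5095  0.1586] sd [0.4622 0.3139 0.4996] r [ 0.0709  0.0054 -0.    ] lever angle if touching -0.12756538184930788 M [-0.0081  0.0128  0.0228]
[0.4002 0.3383 0.0865]
[ 0.   0.  -0.1] [-0.9  1.9 -1.5]
[0.  0.  5.7] [-2.   8.9 -1.5]
[ 0.   0.  11.4] [-3.7 15.7 -1.5]
[ 0.   0.  17.1] [-6.2 22.3 -1.5]
[ 0.   0.  22.9] [-9.2 28.6 -1.5]
```

In the tool's units: 28.5 mm / 500 = 0.057, 22 mm / 500 = 0.044, 23 degrees / 120 = 0.1917.

send_rows(
  rows="0 0 0.05 -0.004 0.018 -0.002 -0.43;0 0 0.0958 -0.008 0.032 -0.002 -0.43;0 0 0.1417 -0.012 0.044 -0.002 -0.43;0 0 0.1917 -0.018 0.057 -0.002 -0.43;0 0 0.1917 -0.018 0.057 -0.002 -0.43",
)

```text
time: 6.8
eef_pos: [0.4263, 0.3536, 0.0874]
tcp_rot: [0.537, 0.844, 0.0, 0.0]
contact_force: [-0.2, -0.5, 0.4]
opening: 0.287
finger_force: 0.0
```

```bash
python3 - <<'E'
from h import *
p=meas()
print(pose0()[0])
rows([levpose(a,.088,.07,.0072) for a in (.3,.4,.5,.6,.7,.8,.9)])
E
```

```text
t 7.1 tool F [-0.1727 -0.0247  0.0793] sd [0.4934 0.3358 0.5592] r [ 0.0702  0.0067 -0.    ] lever angle if touching 0.29117169970951995 M [-0.0087  0.0021  0.0055]
[0.4258 0.3535 0.0873]
[-0.  -0.  -0.1] [-0.2  0.4 -0.7]
[-0.   0.   5.6] [-1.3  7.3 -0.7]
[-0.   0.  11.3] [-3.  14.1 -0.7]
[-0.   0.  17.1] [-5.5 20.7 -0.7]
[-0.   0.  22.8] [-8.5 27.1 -0.7]
[-0.   0.  28.5] [-12.2  33.1  -0.7]
[-0.   0.  34.3] [-16.5  38.7  -0.7]
```

In the tool's units: 27 mm / 500 = 0.054, -8.5 mm / 500 = -0.017, 5.5 degrees / 120 = 0.0458.

send_rows(
  rows="0 0 0.0458 -0.002 0.014 0 -0.43;0 0 0.0958 -0.006 0.028 0 -0.43;0 0 0.1417 -0.011 0.041 0 -0.43;0 0 0.1917 -0.017 0.054 0 -0.43;0 0 0.1917 -0.017 0.054 0 -0.43",
)

```text
time: 7.72
eef_pos: [0.4544, 0.3572, 0.0874]
tcp_rot: [0.694, 0.72, 0.0, 0.0]
contact_force: [-0.9, 0.5, 0.1]
opening: 0.284
finger_force: 0.0
```

```bash
python3 - <<'E'
from h import *
p=meas(5)
rows([levpose(a,.088,.07,.0072) for a in (.7,.8,.9,1.,1.1)])
rows([levpose(a,.088,.07,-.007) for a in (.6,.5,.3,.1,-.1,-.3,-.5)])
E
```

```text
t 7.975 tool F [ 0.1594 -0.0926  0.0848] sd [0.4409 0.7919 0.1343] r [ 0.07    0.0069 -0.    ] lever angle if touching 0.6954084130044365 M [-0.0017 -0.0021  0.0008]
[-0.   0.  -0.2] [-0.   0.1 -0.7]
[-0.   0.   5.5] [-1.1  7.1 -0.7]
[-0.   0.  11.3] [-2.8 13.9 -0.7]
[-0.  0. 17.] [-5.2 20.5 -0.7]
[-0.   0.  22.7] [-8.3 26.8 -0.7]
[-0.   0.  -5.9] [ -1.1 -21.   -0.7]
[ -0.    0.  -11.6] [ -2.9 -27.8  -0.7]
[ -0.    0.  -23.1] [ -8.4 -40.8  -0.7]
[ -0.    0.  -34.6] [-16.4 -52.3  -0.7]
[ -0.  -0. -46.] [-26.5 -62.1  -0.7]
[ -0.   -0.  -57.5] [-38.3 -69.6  -0.7]
[ -0.   -0.  -68.9] [-51.4 -74.7  -0.7]
```

In the tool's units: -75 mm / 500 = -0.15, -72 mm / 500 = -0.144, -69 degrees / 120 = -0.575.

send_rows(
  rows="0 0 -0.0333 0 -0.034 -0.002 -0.43;0 0 -0.1083 -0.006 -0.058 -0.002 -0.43;0 0 -0.1917 -0.016 -0.082 -0.002 -0.43;0 0 -0.275 -0.03 -0.102 -0.002 -0.43;0 0 -0.3583 -0.048 -0.12 -0.002 -0.43;0 0 -0.4417 -0.066 -0.134 -0.002 -0.43;0 0 -0.5167 -0.086 -0.144 -0.002 -0.43;0 0 -0.575 -0.102 -0.15 -0.002 -0.43",
)

```text
time: 8.98
eef_pos: [0.3806, 0.3035, 0.0884]
tcp_rot: [0.163, 0.987, 0.0, 0.0]
contact_force: [0.9, -0.0, -0.1]
opening: 0.287
finger_force: 0.2
```

In the tool's units: -110 mm / 500 = -0.22, -100 mm / 500 = -0.2.

send_rows(
  rows="0 0 0 0 0 0 -0.43;0 0 0 0 0.014 0 -0.43;0 0 0 0 0.014 0 -0.1;0 0 0 0 0.014 -0.08 -0.1;0 0 0 0 0.014 -0.2 -0.1;0 0 0 0 0.014 -0.22 0.2;0 0 0 0 0.014 -0.22 0.2",
)

```text
time: 9.85
eef_pos: [0.3836, 0.3107, 0.1991]
tcp_rot: [0.165, 0.986, 0.001, 0.001]
contact_force: [-0.6, -0.7, -0.3]
opening: 0.599
finger_force: 0.0
```

```bash
python3 - <<'E'
from h import *
p=ctrl.read_camera("top"); save(p,'top2.png'); s=ctrl.get_state(); print(s["time"],pose0(),s["qpos"])
im=p["color"][:,:,::-1]; cv2.imwrite('pics/top2c.png',cv2.resize(im[200:380,330:500],None,fx=3,fy=3))
for ph in (0,1):
  for t in (-.8,0,.6): rows([nutpose(t,phi=ph,h=.1),nutpose(t,phi=ph)]); 
E
```

```text
9.9 (array([0.3827, 0.3102, 0.1974]), array([[-0.9453,  0.3261, -0.0012],
       [ 0.3261,  0.9453, -0.0006],
       [ 0.0009, -0.001 , -1.    ]])) [ 0.4748 -0.0659  2.0671 -0.      1.1417 -0.7638]
[-44.9 -11.5  27.1] [-172.2 -139.8   40.7]
[-44.9 -11.5  27.1] [-206.6  -76.8  110.2]
[-0.1 -0.  28.6] [-207.5  -75.     9.3]
[-0.1 -0.  28.6] [-207.6  -74.9  109.3]
[33.6  8.6 27.8] [-235.4  -23.9   27.2]
[33.6  8.6 27.8] [-208.4  -73.4  109.9]
[  15.3  -59.6 -140.8] [-172.2 -139.8   40.7]
[  15.3  -59.6 -140.8] [-206.6  -76.8  110.2]
[   0.1   -0.1 -151.4] [-207.5  -75.     9.3]
[   0.1   -0.1 -151.4] [-207.6  -74.9  109.3]
[ -11.4   44.9 -145.4] [-235.4  -23.9   27.2]
[ -11.4   44.9 -145.4] [-208.4  -73.4  109.9]
```

View pics/top2c.png

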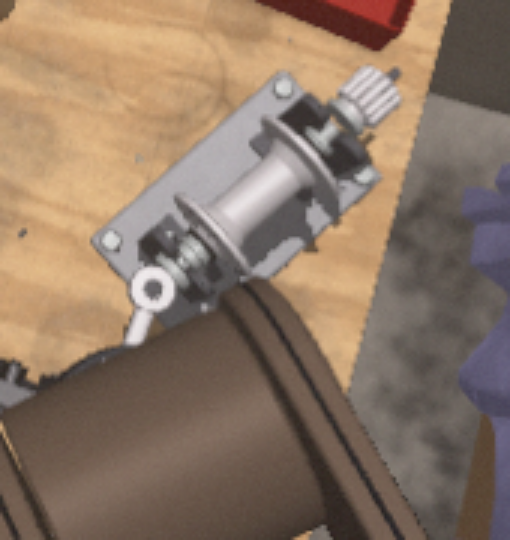

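In the tool's units: -172 mm / 500 = -0.344, -140 mm / 500 = -0.28, -45 degrees / 120 = -0.375.

send_rows(
  rows="-0.0583 -0.0167 0.0417 -0.06 -0.046 -0.03 0.2;-0.125 -0.0333 0.0833 -0.12 -0.092 -0.03 0.2;-0.1833 -0.05 0.1167 -0.18 -0.14 -0.02 0.2;-0.25 -0.0667 0.15 -0.23 -0.186 0 0.2;-0.3167 -0.0833 0.1917 -0.29 -0.232 0.04 0.2;-0.375 -0.0958 0.225 -0.344 -0.28 0.08 0.2;-0.375 -0.0958 0.225 -0.344 -0.28 0.08 0.2;-0.375 -0.0958 0.225 -0.344 -0.28 0.08 0.2",
)

```text
time: 10.9
eef_pos: [0.4994, 0.1222, 0.157]
tcp_rot: [0.372, 0.843, 0.357, 0.156]
contact_force: [-0.2, 0.1, 0.1]
opening: 0.602
finger_force: 0.0
```

```bash
python3 - <<'E'
from h import *
p=ctrl.read_camera("top"); s=ctrl.get_state(); print(s["time"],pose0()[0],s["qpos"])
rows([nutpose(t,h=h) for t,h in ((-.8,.1),(-.8,.05),(-.8,0))])
for uv in((458,213),(347,170)):
  for z in (0,.03,.06):
    q=ray(p,uv,z)[:2]-C; print(z,q@X,q@Y)
w=ctrl.read_camera("wrist"); save(w,'w2.png'); print(proj(w,[W(0,-.068,.085),W(0,-.083,.085),W(0,-.092,.085)]))
E
```

```text
10.95 [0.4998 0.1226 0.158 ] [-0.2366 -0.1809  2.3951  1.0833  0.7401 -1.7494]
[ 0.1 -0.1  0.1] [-0.5 -1.2  0.5]
[ 0.1 -0.1  0.1] [-0.6 -1.2 50.5]
[ 0.1 -0.1  0.1] [ -0.8  -1.3 100.5]
0 0.01631530452881462 -0.13158937574103907
0.03 0.016616718085235037 -0.12295335449592726
0.06 0.016918131641655572 -0.11431733325081544
0 0.19997043386661323 -0.03735780968533975
0.03 0.194555788528106 -0.03165463972120111
0.06 0.18914114318959885 -0.025951469757062404
[[320.8705 225.9777]
 [320.8937 248.0053]
 [320.9076 260.8107]]
```

View pics/w2.png

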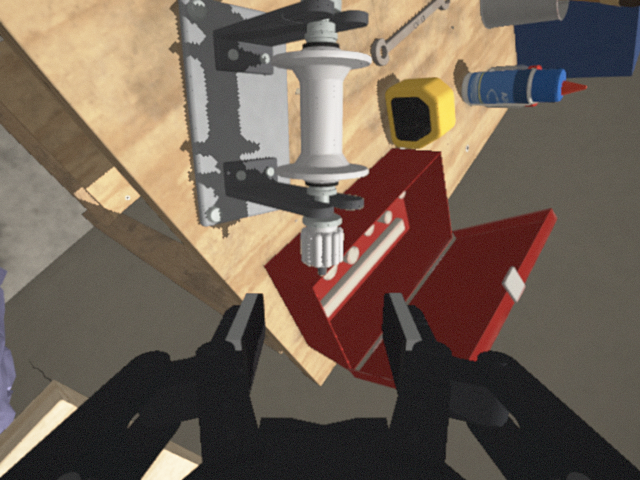

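The nut sits at (322,240) in the wrist view, where predicted, centred between the fingers. I'll go in and grip it.

In the tool's units: 100 mm / 500 = 0.2, 50 mm / 500 = 0.1.

send_rows(
  rows="0 0 0 -0.001 -0.002 0.1 0.2;0 0 0 -0.0016 -0.002 0.2 0.2;0 0 0 -0.0016 -0.002 0.2 0.2;0 0 0 -0.0016 -0.002 0.2 -1;0 0 0 -0.0016 -0.002 0.2 -1;0 0 0 -0.0016 -0.002 0.2 -1;0 0 0 -0.0016 -0.002 0.2 -1",
  grip_force=100,
)

```text
time: 11.88
eef_pos: [0.5523, 0.169, 0.0886]
tcp_rot: [0.371, 0.843, 0.357, 0.158]
contact_force: [-7.6, -4.8, 2.2]
opening: 0.283
finger_force: 99.3
```

```bash
python3 - <<'E'
from h import *
s=ctrl.get_state(); print(s); p0,R0=pose0(); print(R0.T@s["contact_force"])
rows([nutpose(-.8)]); 
print("strokes");rows([nutpose(t) for t in (-.65,-.5,-.35,-.2,-.05,.1,.25,.4,.5)])
E
```

```text
{'time': 11.875, 'qpos': array([-0.0982,  0.1122,  2.2819,  1.3508,  0.579 , -1.9695]), 'dq': array([-0.0037,  0.0003,  0.    , -0.0005,  0.0059,  0.0008]), 'joint_efforts': array([  0.9838, -26.3866, -25.104 ,   1.6779,   0.6727,   0.0829]), 'eef_pos': array([0.5523, 0.169 , 0.0886]), 'tcp_rot': array([0.3707, 0.8427, 0.3569, 0.1583]), 'contact_force': array([-7.5582, -4.8218,  2.2348]), 'wrist_torque': array([-0.7538,  1.061 ,  0.3042]), 'finger_force': 99.26705539226532, 'opening': 0.28321554742604443}
[ 1.5398 -4.5291 -7.9048]
[ 0.1 -0.   0.2] [ 0.5 -0.2  2. ]
strokes
[8.7 0.  0.2] [0.5 0.2 2. ]
[17.3  0.   0.2] [0.5 0.6 2.1]
[25.9  0.   0.2] [0.5 1.1 2.3]
[34.5  0.   0.2] [0.5 1.5 2.5]
[43.1  0.1  0.2] [0.5 1.8 2.8]
[51.7  0.1  0.2] [0.5 2.1 3.1]
[60.3  0.1  0.2] [0.5 2.4 3.5]
[68.9  0.1  0.2] [0.5 2.6 3.9]
[74.6  0.1  0.2] [0.5 2.6 4.2]
```

In the tool's units: 3.8 mm / 500 = 0.0076, 2.8 mm / 500 = 0.0056, 72 degrees / 120 = 0.6.

send_rows(
  rows="0.075 0 0 0.0002 0.0012 0 -1;0.15 0 0 0.0006 0.0024 0.0004 -1;0.225 0 0 0.0008 0.0036 0.0008 -1;0.3 0 0 0.0012 0.0046 0.0016 -1;0.375 0 0 0.0016 0.0056 0.0024 -1;0.45 0 0 0.0018 0.0064 0.0032 -1;0.525 0 0 0.002 0.0072 0.0044 -1;0.6 0 0 0.0024 0.0076 0.0056 -1",
)

```text
time: 12.88
eef_pos: [0.5561, 0.1741, 0.0898]
tcp_rot: [0.394, 0.891, -0.207, -0.091]
contact_force: [-3.4, -1.6, -8.2]
opening: 0.284
finger_force: 100.5
```

send_rows(
  rows="0 0 0 0 0 0 -1;0 0 0 0 0 0 -1",
)

```text
time: 13.12
eef_pos: [0.556, 0.174, 0.0898]
tcp_rot: [0.394, 0.892, -0.204, -0.09]
contact_force: [-1.9, 3.1, -1.6]
opening: 0.281
finger_force: 101.3
```

```bash
python3 - <<'E'
from h import *
s=ctrl.get_state(); print(s["time"],s["qpos"],s["contact_force"],s["wrist_torque"],s["opening"],s["finger_force"]); p0,R0=pose0(); print(R0.T@s["contact_force"])
t=np.degrees(np.arctan2(-(R0[:2,2]@X),-R0[2,2]));print("tilt",t)
rows([nutpose(np.radians(26))]); 
E
```

```text
13.125 [ 0.2148  0.4791  1.689  -0.2236  1.3748 -0.4355] [-1.8878  3.1269 -1.6329] [ 0.4864 -0.0031 -0.1044] 0.2808202638853826 101.31498634815216
[3.5825 1.35   1.1623]
tilt 25.795571774480226
[ 0.2 -0.   0. ] [-0.7 -0.4  2.5]
```

In the tool's units: -3.4 mm / 500 = -0.0068, -3 mm / 500 = -0.006, -60 degrees / 120 = -0.5.

send_rows(
  rows="0 0 0 -0.002 0 0 0.2;0 0 0 -0.002 0 0 0.2;-0.0833 0 0 -0.002 -0.0014 0 0.2;-0.1667 0 0 -0.002 -0.0028 0.0006 0.2;-0.25 0 0 -0.002 -0.004 0.001 0.2;-0.3333 0 0 -0.002 -0.0052 0.002 0.2;-0.4167 0 0 -0.002 -0.006 0.0028 0.2;-0.5 0 0 -0.002 -0.0068 0.004 0.2",
)

```text
time: 14.12
eef_pos: [0.5536, 0.1709, 0.0897]
tcp_rot: [0.387, 0.88, 0.252, 0.109]
contact_force: [-0.9, -0.1, 0.4]
opening: 0.597
finger_force: 0.0
```

In the tool's units: 1 mm / 500 = 0.002, -0.5 mm / 500 = -0.001, -12 degrees / 120 = -0.1.

send_rows(
  rows="-0.0833 0 0 0 -0.001 0.002 0.2;-0.1 0 0 0 -0.001 0.002 0.2;-0.1 0 0 0 -0.001 0.002 0.2;-0.1 0 0 0 -0.001 0.002 -1;-0.1 0 0 0 -0.001 0.002 -1;-0.1 0 0 0 -0.001 0.002 -1",
)

```text
time: 14.88
eef_pos: [0.5531, 0.1708, 0.0871]
tcp_rot: [0.373, 0.851, 0.339, 0.147]
contact_force: [-11.0, -9.9, 6.7]
opening: 0.283
finger_force: 97.2
```

```bash
cat >>h.py <<'E'
def nstat():
    s=ctrl.get_state(); p0,R0=pose0(); print(s["time"],"F",R0.T@s["contact_force"],"M",R0.T@s["wrist_torque"],s["opening"],s["finger_force"],"tilt",np.degrees(np.arctan2(-(R0[:2,2]@X),-R0[2,2])))
    g=p0+R0[:,2]*.003; d=g[:2]-C; print("grasp pt",d@X,d@Y,g[2])
E
python3 - <<'E'
from h import *
nstat()
E
```

```text
14.875 F [  0.2222  -6.1605 -15.0395] M [ 1.3259 -0.0549 -0.0212] 0.2831409106957259 97.2461485862732 tilt -43.32771617643292
grasp pt 0.00043557493593906343 -0.08268079271457768 0.08491883167474039
```

In the tool's units: 3.8 mm / 500 = 0.0076, 3.6 mm / 500 = 0.0072, 72 degrees / 120 = 0.6.

send_rows(
  rows="0.075 0 0 0.0002 0.0012 0 -1;0.15 0 0 0.0006 0.0024 0.0004 -1;0.225 0 0 0.0008 0.0036 0.0008 -1;0.3 0 0 0.0012 0.0046 0.0016 -1;0.375 0 0 0.0016 0.0056 0.0024 -1;0.45 0 0 0.0018 0.0064 0.0032 -1;0.525 0 0 0.002 0.0072 0.0044 -1;0.6 0 0 0.0024 0.0076 0.0056 -1",
)

```text
time: 15.88
eef_pos: [0.555, 0.1743, 0.0877]
tcp_rot: [0.388, 0.887, -0.23, -0.102]
contact_force: [-6.4, -9.0, -4.4]
opening: 0.281
finger_force: 99.9
```

send_rows(
  rows="0 0 0 0 0 0 -1;0 0 0 0 0 0 -1",
)

```text
time: 16.12
eef_pos: [0.555, 0.1742, 0.0877]
tcp_rot: [0.388, 0.887, -0.229, -0.102]
contact_force: [-4.7, -7.0, -0.7]
opening: 0.282
finger_force: 99.7
```

```bash
python3 - <<'E'
from h import *
nstat()
L=levpose(-.55,.20); 
p0,R0=pose0()
rows([nutpose(.45,h=.06),(p0+R0@[0,0,-.07],down(YAW+np.pi/2)),(np.array([.47,.23,.21]),L[1]),L,levpose(-.55,.14)])
E
```

```text
16.125 F [-1.9833 -6.8353  4.6154] M [ 0.6909 -0.1947  0.0996] 0.281844754234672 99.72402848303318 tilt 29.009221071248902
grasp pt 0.0006185347330266364 -0.08141616316834865 0.08507671161979452
[-3.2 -0.   0.4] [ -1.6  -4.1 -59.5]
[-29.   -0.1   0.4] [ -0.  -0. -70.]
[-28.2  -8.1 -30.4] [ 99.1 -80.6 -94.7]
[-28.2  -8.1 -30.4] [214.7 -86.6 -79.5]
[-28.2  -8.1 -30.4] [214.5 -57.5 -27. ]
```

In the tool's units: 165 mm / 500 = 0.33, 115 mm / 500 = 0.23, -30 degrees / 120 = -0.25.

send_rows(
  rows="0 0 0 0 0 0 0.2;0 0 0 0 0 0 0.2;0 0 0 0 0 -0.07 0.2;-0.0667 0 0 0 0 -0.15 0.1;-0.1333 -0.025 -0.0833 0.07 -0.054 -0.19 -0.1;-0.2 -0.05 -0.1667 0.15 -0.11 -0.2 -0.1;-0.2333 -0.0667 -0.25 0.23 -0.162 -0.19 -0.1;-0.2333 -0.0667 -0.25 0.33 -0.168 -0.17 -0.1",
)

```text
time: 17.12
eef_pos: [0.4197, 0.2745, 0.2064]
tcp_rot: [0.143, 0.99, 0.004, 0.004]
contact_force: [0.5, 0.6, 0.9]
opening: 0.449
finger_force: 0.0
```

```bash
python3 - <<'E'
from h import *
print(pose0()[0],ctrl.get_state()["opening"])
rows([levpose(-.57,z) for z in (.2,.14,.088)])
E
```

```text
[0.4197 0.2745 0.2064] 0.4492723806539094
[ 0.6  0.4 -1.5] [45.1 18.6  6.3]
[ 0.6  0.4 -1.5] [45.5 18.  66.3]
[ 0.6  0.4 -1.5] [ 45.9  17.5 118.3]
```

In the tool's units: 118 mm / 500 = 0.236, 80 mm / 500 = 0.16, 2 degrees / 120 = 0.0167.

send_rows(
  rows="0 0 0 0.09 0.042 0.012 -0.1;0 0 0.0167 0.09 0.044 0.08 -0.1;0 0 0.0167 0.09 0.044 0.16 -0.1;0 0 0.0167 0.09 0.044 0.236 -0.1;0 0 0.0167 0.09 0.044 0.236 -0.43;0 0 0.0167 0.09 0.044 0.236 -0.43",
)

```text
time: 17.88
eef_pos: [0.3848, 0.3091, 0.0874]
tcp_rot: [0.161, 0.987, 0.003, 0.002]
contact_force: [0.0, 0.8, 0.8]
opening: 0.286
finger_force: 0.0
```

```bash
python3 - <<'E'
from h import *
s=ctrl.get_state();print(s["time"],pose0()[0],s["contact_force"],s["opening"],s["finger_force"])
rows([levpose(a,.087,.07,o) for a,o in ((-.5,.0),(-.4,.007),(-.25,.007),(-.1,.007),(0,.007),(.1,.007))])
E
```

```text
17.875 [0.3848 0.3091 0.0874] [0.0366 0.7969 0.7541] 0.28579693829831404 0.0
[0.4 0.2 0.5] [1.6 0.2 0.4]
[0.4 0.2 6.2] [ 0.5 14.1  0.5]
[ 0.4  0.2 14.8] [-2.5 24.2  0.6]
[ 0.4  0.1 23.4] [-6.9 33.8  0.7]
[ 0.4  0.1 29.1] [-10.6  39.8   0.8]
[ 0.4  0.1 34.9] [-14.9  45.3   0.8]
```

Swing to -0.1 and measure, then go further.

In the tool's units: 34 mm / 500 = 0.068, -2.5 mm / 500 = -0.005, 23.5 degrees / 120 = 0.1958.

send_rows(
  rows="0 0 0.05 0.001 0.028 0.001 -0.43;0 0 0.125 -0.005 0.048 0.001 -0.43;0 0 0.1958 -0.014 0.068 0.001 -0.43;0 0 0.1958 -0.014 0.068 0.001 -0.43",
)

```text
time: 18.38
eef_pos: [0.403, 0.3396, 0.088]
tcp_rot: [0.358, 0.934, 0.004, 0.002]
contact_force: [-0.5, -0.1, 0.2]
opening: 0.28
finger_force: 0.0
```

```bash
python3 - <<'E'
from h import *
p=meas(6)
rows([levpose(a,.087,.07,.007) for a in (0,.1,.2,.3,.4)])
E
```

```text
t 18.675 tool F [ 0.0939 -0.428   0.1541] sd [0.458  0.4157 0.374 ] r [0.0702 0.0062 0.0001] lever angle if touching -0.11691656748042023 M [ 0.0084 -0.0224  0.0137]
[ 0.3 -0.   5.7] [-1.4  8.3 -1.3]
[ 0.3 -0.1 11.4] [-3.2 15.1 -1.3]
[ 0.3 -0.1 17.1] [-5.6 21.7 -1.3]
[ 0.3 -0.1 22.9] [-8.6 28.  -1.2]
[ 0.3 -0.1 28.6] [-12.3  34.   -1.2]
```

In the tool's units: 21.5 mm / 500 = 0.043, 15 mm / 500 = 0.03, 17 degrees / 120 = 0.1417.

send_rows(
  rows="0 0 0.0458 -0.003 0.016 -0.002 -0.43;0 0 0.0958 -0.006 0.03 -0.002 -0.43;0 0 0.1417 -0.011 0.043 -0.002 -0.43;0 0 0.1417 -0.011 0.043 -0.002 -0.43",
)

```text
time: 19.18
eef_pos: [0.4184, 0.3498, 0.0858]
tcp_rot: [0.492, 0.871, 0.001, -0.001]
contact_force: [-3.5, -3.4, 2.3]
opening: 0.285
finger_force: 2.1
```

```bash
python3 - <<'E'
from h import *
p=meas(6)
rows([levpose(a,.087,.07,.007) for a in (.3,.4,.5,.6)])
E
```

```text
t 19.475 tool F [-1.6983 -4.4355 -1.5642] sd [0.5559 0.2282 0.4521] r [0.0699 0.0058 0.0001] lever angle if touching 0.17367984754423516 M [ 0.7433 -0.2165 -0.0456]
[ 0.1 -0.1  5.9] [-1.   8.3 -1.1]
[ 0.1 -0.1 11.6] [-2.7 15.1 -1.1]
[ 0.1 -0.1 17.4] [-5.1 21.7 -1.1]
[ 0.1 -0.1 23.1] [-8.2 28.  -1.1]
```

In the tool's units: 21.5 mm / 500 = 0.043, 15 mm / 500 = 0.03, 17.5 degrees / 120 = 0.1458.

send_rows(
  rows="0 0 0.05 -0.002 0.016 -0.002 -0.43;0 0 0.0958 -0.005 0.03 -0.002 -0.43;0 0 0.1458 -0.01 0.043 -0.002 -0.43;0 0 0.1458 -0.01 0.043 -0.002 -0.43",
)

```text
time: 19.98
eef_pos: [0.4381, 0.3558, 0.0858]
tcp_rot: [0.619, 0.785, -0.001, -0.001]
contact_force: [-7.3, -5.5, 1.5]
opening: 0.288
finger_force: 3.8
```

```bash
python3 - <<'E'
from h import *
p=meas(6); save(p,'top3.png')
im=p["color"][:,:,::-1]; cv2.imwrite('pics/top3c.png',cv2.resize(im[220:380,340:500],None,fx=3.6,fy=3.6,interpolation=cv2.INTER_CUBIC))
rows([levpose(a,.087,.07,.007) for a in (.4,.3,.2,.1,0,-.1)])
E
```

```text
t 20.275 tool F [-3.8701 -7.4582 -1.2396] sd [0.5066 0.2771 0.3055] r [0.0696 0.0048 0.    ] lever angle if touching 0.4635762125772307 M [ 1.0976 -0.5748 -0.1264]
[-0.2 -0.  -5.8] [ 0.8 -4.9 -1.1]
[ -0.2  -0.  -11.6] [  0.4 -11.9  -1. ]
[ -0.2  -0.1 -17.3] [ -0.6 -18.9  -1. ]
[ -0.2  -0.1 -23. ] [ -2.4 -25.7  -1. ]
[ -0.2  -0.1 -28.7] [ -4.8 -32.3  -1. ]
[ -0.2  -0.1 -34.5] [ -7.9 -38.6  -0.9]
```

View pics/top3c.png

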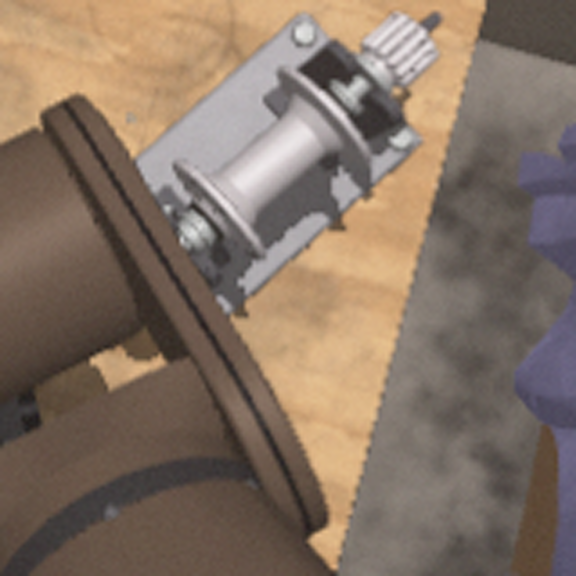

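The lever is hidden by the arm in that view. I'll back off slowly and measure the torque about the pin near straight out.

In the tool's units: -18 mm / 500 = -0.036, -17.5 mm / 500 = -0.035, -18 degrees / 120 = -0.15.

send_rows(
  rows="0 0 -0.05 0.002 -0.01 -0.002 -0.43;0 0 -0.1 0 -0.024 -0.002 -0.43;0 0 -0.1417 -0.001 -0.035 -0.002 -0.43;0 0 -0.15 -0.001 -0.036 -0.002 -0.43;0 0 -0.15 -0.001 -0.036 -0.002 -0.43",
)

```text
time: 20.9
eef_pos: [0.4204, 0.3513, 0.0863]
tcp_rot: [0.488, 0.873, -0.0, -0.001]
contact_force: [-4.1, -3.8, -2.9]
opening: 0.281
finger_force: 2.7
```

```bash
cat >> h.py <<'E'
def tau(n=8):
    F=[];M=[];P=[]
    for i in range(n):
        pic=ctrl.read_camera("top"); s=ctrl.get_state(); F.append(s["contact_force"]);M.append(s["wrist_torque"]);P.append(s["eef_pos"])
    p0,R0=pose0(); F=R0.T@np.mean(F,0); M=R0.T@np.mean(M,0); p=np.mean(P,0); r=R0.T@(p-W(0,.073,p[2])); half=s["opening"]*.0425; yl=r[1]-half+.00475
    ta=M[2]+r[0]*F[1]-r[1]*F[0]
    ph=np.arctan2(R0[1,0],R0[0,0])
    for xe in (-.011,.011):
        a=(YAW+np.pi/2-ph+np.arctan2(yl,r[0]+xe)+np.pi)%(2*np.pi)-np.pi
        u=a+.19; print(" a",a,"pred F",21.3*(np.sin(u)-.19)*np.cos(u), "dF/dg per mm",5.91*np.cos(u))
    print("t",s["time"],"F_eq",-ta/.07,"F",F,"M",M,"r",r)
E
python3 - <<'E'
from h import *
tau()
rows([levpose(a,.087,.07,.0072) for a in (.15,.1,.05,0,-.05,-.1)])
E
```

```text
a 0.2159548586259321 pred F 4.009584594585143 dF/dg per mm 5.429669158935402
 a 0.2083897044645422 pred F 3.8858394435679378 dF/dg per mm 5.44716944998935
t 21.3 F_eq 6.195501085318072 F [-0.6435 -5.5925  3.0287] M [ 0.7845 -0.1589 -0.048 ] r [0.07   0.009  0.0001]
[-0.1 -0.1 -2.2] [ 0.2 -4.5 -0.7]
[-0.1 -0.1 -5. ] [ 0.4 -8.  -0.7]
[-0.1 -0.1 -7.9] [  0.3 -11.5  -0.7]
[ -0.1  -0.1 -10.8] [  0.1 -15.   -0.7]
[ -0.1  -0.1 -13.6] [ -0.3 -18.5  -0.7]
[ -0.1  -0.1 -16.5] [ -0.8 -22.   -0.7]
```

In the tool's units: -15 mm / 500 = -0.03, -11.5 mm / 500 = -0.023, -11 degrees / 120 = -0.0917.

send_rows(
  rows="0 0 -0.0333 0.001 -0.014 -0.0014 -0.43;0 0 -0.0667 0.0006 -0.023 -0.0014 -0.43;0 0 -0.0917 0 -0.03 -0.0014 -0.43;0 0 -0.0917 0 -0.03 -0.0014 -0.43;0 0 -0.0917 0 -0.03 -0.0014 -0.43",
)

```text
time: 21.92
eef_pos: [0.4098, 0.3449, 0.0887]
tcp_rot: [0.403, 0.915, 0.002, -0.0]
contact_force: [-2.5, -0.6, -1.3]
opening: 0.283
finger_force: 1.3
```

```bash
python3 - <<'E'
from h import *
tau()
rows([levpose(a,.087,.07,.0072) for a in (.05,0,-.05,-.08,-.1,-.15)])
E
```

```text
a 0.041463408799109924 pred F 0.8168840449762004 dF/dg per mm 5.75239051381336
 a 0.029551315939254863 pred F 0.5777539461561654 dF/dg per mm 5.7681320294369725
t 22.325 F_eq 2.5125601070226766 F [ 1.3116 -2.4584  1.4468] M [0.4092 0.2087 0.0078] r [0.0694 0.01   0.0001]
[ 0.3 -0.1  3. ] [0.2 0.7 1.9]
[ 0.3 -0.1  0.1] [ 0.7 -2.8  1.9]
[ 0.3 -0.1 -2.7] [ 1.  -6.3  1.9]
[ 0.3 -0.1 -4.5] [ 1.  -8.4  1.9]
[ 0.3 -0.1 -5.6] [ 1.1 -9.8  1.9]
[ 0.3 -0.1 -8.5] [  1.  -13.3   1.9]
```

In the tool's units: -65 mm / 500 = -0.13, -30 mm / 500 = -0.06, -4 degrees / 120 = -0.0333.

send_rows(
  rows="0 0 0 0 -0.016 0 -0.43;0 0 -0.0333 0 -0.026 0 -0.43;0 0 -0.0333 0 -0.026 0 -0.1;0 0 -0.0333 0 -0.026 -0.06 -0.1;0 0 -0.0333 0 -0.026 -0.13 -0.1;0 0 -0.0333 0 -0.026 -0.13 -0.1;0 0 -0.0333 0 -0.026 -0.13 -0.1",
)

```text
time: 23.2
eef_pos: [0.4006, 0.3359, 0.1539]
tcp_rot: [0.371, 0.929, 0.003, 0.001]
contact_force: [-0.7, -0.2, 0.1]
opening: 0.448
finger_force: 0.0
```

```bash
python3 - <<'E'
from h import *
w=ctrl.read_camera("wrist"); s=ctrl.get_state(); print(s["time"],pose0()[0])
im=w["color"][:,:,::-1].copy()
for a,c in ((-.1,(0,0,255)),(0,(0,255,0))):
    q=proj(w,[levpose(a,.0935,r)[0] for r in (0,.085)]); print(a,q)
    cv2.line(im,tuple(q[0].astype(int)),tuple(q[1].astype(int)),c,1)
np.save('w3.npy',w["color"])
cv2.imwrite('pics/w3.png',cv2.resize(im[220:400,240:420],None,fx=3.3,fy=3.3,interpolation=cv2.INTER_CUBIC))
E
```

```text
23.25 [0.4001 0.3356 0.1531]
-0.1 [[318.8514 378.0454]
 [313.5985 245.8205]]
0 [[318.8514 378.0454]
 [329.6777 246.1177]]
```

View pics/w3.png

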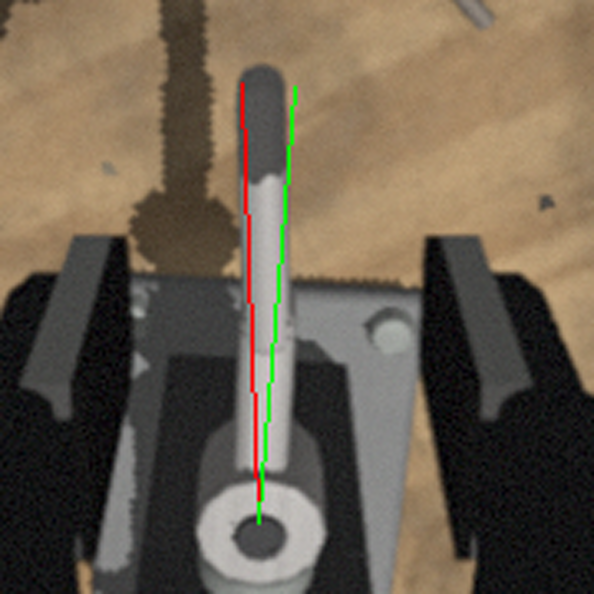

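The released lever springs back to about -0.066, with the pin at (261,535) and the tip at (263,75). Allowing for friction, tension begins near -0.1, so the nut is about 0.35 mm (roughly 20°) too tight. I'll reopen the lever and loosen the nut by 20°.

```bash
python3 - <<'E'
from h import *
rows([levpose(a,z,.07,o) for a,o,z in ((-.07,0,.088),(-.07,0,.088),(-.2,-.007,.088),(-.35,-.007,.088),(-.5,-.007,.088),(-.5,-.0,.2))])
b=levpose(-.5,.2); print('from lever hover'); rows([nutpose(.4,h=.1),nutpose(.4)],base=b)
E
```

```text
[ 0.2 -0.1  0.1] [ 0.7 -1.4 65.1]
[ 0.2 -0.1  0.1] [ 0.7 -1.4 65.1]
[ 0.2 -0.  -7.4] [ -0.8 -17.4  65.1]
[  0.2  -0.  -16. ] [ -3.9 -27.5  65. ]
[  0.2  -0.  -24.5] [ -8.6 -36.9  65. ]
[  0.2  -0.  -24.5] [ -5.5 -30.1 -47. ]
from lever hover
[22.4  5.7 28.3] [-226.1  -39.6   20.1]
[22.4  5.7 28.3] [-207.5  -73.8  112.2]
```

In the tool's units: 65 mm / 500 = 0.13, -27.5 mm / 500 = -0.055, -24.5 degrees / 120 = -0.2042.

send_rows(
  rows="0 0 0 0.002 -0.002 0.07 -0.1;0 0 0 0.002 -0.002 0.13 -0.1;0 0 0 0.002 -0.002 0.13 -0.43;0 0 -0.0625 -0.002 -0.034 0.13 -0.43;0 0 -0.1333 -0.008 -0.055 0.13 -0.43;0 0 -0.2042 -0.017 -0.074 0.13 -0.43;0 0 -0.2042 -0.017 -0.074 0.13 -0.43",
)

```text
time: 24.12
eef_pos: [0.3816, 0.3034, 0.0896]
tcp_rot: [0.167, 0.986, 0.003, 0.001]
contact_force: [-0.7, 0.2, 0.3]
opening: 0.282
finger_force: 0.0
```

In the tool's units: -215 mm / 500 = -0.43, -165 mm / 500 = -0.33, 28.5 degrees / 120 = 0.2375.

send_rows(
  rows="0 0 0 0 0.014 0 -0.2;0 0 0 0 0.014 -0.04 -0.1;0 0 0 0 0.014 -0.14 0;0 0 0 0 0.014 -0.23 0.2;0.0417 0.0083 0.0583 -0.11 -0.006 -0.24 0.2;0.0917 0.025 0.1167 -0.22 -0.026 -0.24 0.2;0.1417 0.0333 0.175 -0.33 -0.046 -0.22 0.2;0.1875 0.0458 0.2375 -0.43 -0.066 -0.2 0.2",
)

```text
time: 25.12
eef_pos: [0.5759, 0.2018, 0.1893]
tcp_rot: [0.401, 0.895, -0.181, -0.077]
contact_force: [0.2, 0.6, 0.7]
opening: 0.601
finger_force: 0.0
```

```bash
python3 - <<'E'
from h import *
nstat(); rows([nutpose(.4,h=h) for h in (.1,.05,0)])
E
```

```text
25.125 F [ 0.254   0.2387 -0.8818] M [-0.1656  0.0233 -0.0415] 0.6008962890991632 0.0 tilt 22.696524269803827
grasp pt 0.035005408347529174 -0.07509821339659255 0.18654167083988998
[ 0.2  0.1 -0.6] [-7.8  7.4  7.2]
[ 0.2  0.1 -0.6] [-7.7  7.2 57.2]
[ 0.2  0.1 -0.6] [ -7.6   7.  107.2]
```

In the tool's units: 107 mm / 500 = 0.214, 12.5 mm / 500 = 0.025, 6 degrees / 120 = 0.05.

send_rows(
  rows="0.05 0 0 -0.016 0.036 0.02 0.2;0.05 0 0 -0.016 0.025 0.114 0.2;0.05 0 0 -0.016 0.0146 0.214 0.2;0.05 0 0 -0.016 0.0146 0.214 0.2;0.05 0 0 -0.016 0.0146 0.214 -1;0.05 0 0 -0.016 0.0146 0.214 -1;0.05 0 0 -0.016 0.0146 0.214 -1;0.05 0 0 -0.016 0.0146 0.214 -1",
)

```text
time: 26.12
eef_pos: [0.5565, 0.1739, 0.0902]
tcp_rot: [0.394, 0.886, -0.224, -0.096]
contact_force: [4.1, 3.7, 0.6]
opening: 0.283
finger_force: 97.9
```

```bash
python3 - <<'E'
from h import *
nstat()
E
```

```text
26.125 F [-0.054   4.5814 -3.097 ] M [-0.7061  0.0519 -0.0045] 0.2832063314926265 97.92497746646404 tilt 28.1795662846242
grasp pt 0.0016383398783907863 -0.0826762224030898 0.08750983982736886
```

In the tool's units: -1.4 mm / 500 = -0.0028, -1 mm / 500 = -0.002, -20.5 degrees / 120 = -0.1708.

send_rows(
  rows="-0.0583 0 0 0 -0.001 0 -1;-0.1167 0 0 -0.0004 -0.002 0.0002 -1;-0.1708 0 0 -0.0006 -0.0028 0.0006 -1;-0.1708 0 0 -0.0006 -0.0028 0.0006 -1;-0.1708 0 0 -0.0006 -0.0028 0.0006 -1",
)

```text
time: 26.75
eef_pos: [0.5552, 0.1723, 0.0908]
tcp_rot: [0.405, 0.912, -0.063, -0.024]
contact_force: [3.5, 3.0, 0.0]
opening: 0.285
finger_force: 99.5
```

```bash
python3 - <<'E'
from h import *
nstat()
p0,R0=pose0(); L=levpose(-.5,.2)
rows([(p0-R0[:,2]*.08,R0),(np.array([.47,.23,.21]),L[1]),L])
E
```

```text
26.75 F [-0.1491  4.5289 -0.6411] M [-0.4704  0.0735 -0.1153] 0.28477537067785497 99.53198209404945 tilt 7.749799538871339
grasp pt 0.0006108164445949305 -0.08300508341230747 0.08784201115407564
[0. 0. 0.] [ -0.   0. -80.]
[ -7.7  -1.6 -28.8] [  99.1  -40.5 -115.5]
[ -7.7  -1.6 -28.8] [ 216.5  -49.9 -104.9]
```

In the tool's units: 210 mm / 500 = 0.42, -115 mm / 500 = -0.23, -29 degrees / 120 = -0.2417.

send_rows(
  rows="0 0 0 0 0 0 0.2;0 0 0 0 0 0 0.2;0 0 0 0 0 -0.09 0.2;-0.0167 0 -0.0417 0.02 -0.006 -0.18 0.1;-0.0333 -0.0083 -0.1 0.11 -0.04 -0.224 -0.1;-0.05 -0.0083 -0.1667 0.21 -0.076 -0.23 -0.1;-0.0625 -0.0125 -0.2417 0.32 -0.09 -0.22 -0.1;-0.0625 -0.0125 -0.2417 0.42 -0.1 -0.21 -0.1",
)

```text
time: 27.75
eef_pos: [0.3843, 0.3045, 0.1985]
tcp_rot: [0.164, 0.986, -0.003, -0.004]
contact_force: [-0.4, 1.5, 0.5]
opening: 0.452
finger_force: 0.0
```

```bash
python3 - <<'E'
from h import *
print(pose0()[0],ctrl.get_state()["opening"])
rows([levpose(-.5,z) for z in (.2,.14,.088)])
E
```

```text
[0.3843 0.3045 0.1985] 0.4520780539447504
[-0.4 -0.4  0.2] [ 2.7  4.7 -1.5]
[-0.4 -0.4  0.2] [ 2.2  5.1 58.5]
[-0.4 -0.4  0.2] [  1.8   5.4 110.5]
```

In the tool's units: 110 mm / 500 = 0.22, 2.5 mm / 500 = 0.005.

send_rows(
  rows="0 0 0 0.005 0.01 0.06 -0.1;0 0 0 0.004 0.01 0.16 -0.1;0 0 0 0.004 0.011 0.22 -0.1;0 0 0 0.004 0.011 0.22 -0.1;0 0 0 0.004 0.011 0.22 -0.43;0 0 0 0.004 0.011 0.22 -0.43",
)

```text
time: 28.5
eef_pos: [0.3861, 0.3101, 0.0901]
tcp_rot: [0.164, 0.986, -0.002, -0.003]
contact_force: [0.2, -0.6, 0.0]
opening: 0.283
finger_force: 0.0
```

In the tool's units: 39.5 mm / 500 = 0.079, 33.5 mm / 500 = 0.067, 28.5 degrees / 120 = 0.2375.

send_rows(
  rows="0 0 0.05 -0.002 0.028 0 -0.43;0 0 0.1208 -0.008 0.048 0 -0.43;0 0 0.1917 -0.017 0.067 0 -0.43;0 0 0.2375 -0.024 0.079 0 -0.43;0 0 0.2375 -0.024 0.079 0 -0.43",
)

```text
time: 29.12
eef_pos: [0.41, 0.3436, 0.0891]
tcp_rot: [0.401, 0.916, -0.003, -0.003]
contact_force: [0.1, 0.1, -0.1]
opening: 0.288
finger_force: 0.0
```

```bash
python3 - <<'E'
from h import *
tau(8)
rows([levpose(a,.087,.07,.0078) for a in (.1,.2,.3,.4,.5,.6)])
E
```

```text
a 0.006856287700045982 pred F 0.11671111759028119 dF/dg per mm 5.795855992056082
 a 0.0034013352766577576 pred F 0.04594290874768663 dF/dg per mm 5.799815044461161
t 29.525 F_eq 0.06326658666902535 F [ 0.2191 -0.0621 -0.1232] M [-0.0091 -0.0089  0.0016] r [0.0686 0.0082 0.0002]
[-0.6 -0.2  6.1] [0.1 7.2 0.7]
[-0.6 -0.2 11.8] [-1.8 14.   0.6]
[-0.6 -0.1 17.5] [-4.3 20.5  0.5]
[-0.6 -0.1 23.2] [-7.5 26.8  0.4]
[-0.6 -0.1 29. ] [-11.2  32.8   0.4]
[-0.6 -0.  34.7] [-15.6  38.3   0.3]
```

In the tool's units: 14 mm / 500 = 0.028, 7 mm / 500 = 0.014, 12 degrees / 120 = 0.1.

send_rows(
  rows="0 0 0.05 0 0.014 0.001 -0.43;0 0 0.1 -0.004 0.028 0.001 -0.43;0 0 0.1 -0.004 0.028 0.001 -0.43;0 0 0.1 -0.004 0.028 0.001 -0.43",
)

```text
time: 30.02
eef_pos: [0.4198, 0.3505, 0.0867]
tcp_rot: [0.494, 0.869, -0.005, -0.004]
contact_force: [-1.7, -1.8, 1.2]
opening: 0.287
finger_force: 1.4
```

```bash
python3 - <<'E'
from h import *
tau(8)
rows([levpose(a,.087,.07,.0078) for a in (.2,.3,.4,.5,.6)])
E
```

```text
a 0.19939213049225435 pred F 3.736674087560825 dF/dg per mm 5.467577363998761
 a 0.2005893853158489 pred F 3.7566458777479563 dF/dg per mm 5.464887296577935
t 30.425 F_eq 3.67706804204066 F [-0.7867 -3.058  -0.8319] M [ 0.4661 -0.1283 -0.0496] r [0.0698 0.0071 0.    ]
[-0.7 -0.1 -0.2] [ 0.2  0.1 -0.2]
[-0.7 -0.1  5.5] [-0.9  7.1 -0.3]
[-0.7 -0.  11.2] [-2.7 13.9 -0.4]
[-0.7  0.  17. ] [-5.1 20.5 -0.4]
[-0.7  0.  22.7] [-8.2 26.8 -0.5]
```

Within measurement error this is right: 3.68 N at 0.20 rad, against 3.75 N expected. One more check at about 0.5, then I'll close it.

In the tool's units: 20.5 mm / 500 = 0.041, 14 mm / 500 = 0.028, 5.5 degrees / 120 = 0.0458.

send_rows(
  rows="0 0 0.0458 -0.002 0.014 0 -0.43;0 0 0.0917 -0.005 0.028 0 -0.43;0 0 0.1417 -0.01 0.041 0 -0.43;0 0 0.1417 -0.01 0.041 0 -0.43",
)

```text
time: 30.92
eef_pos: [0.44, 0.3564, 0.0864]
tcp_rot: [0.618, 0.786, -0.007, -0.003]
contact_force: [-4.9, -4.8, 2.9]
opening: 0.285
finger_force: 3.1
```

```bash
python3 - <<'E'
from h import *
tau(6)
rows([levpose(a,.087,.07,.0085) for a in (.6,.75,.9,1.05,1.2,1.35,1.45,1.5,1.55)])
E
```

```text
a 0.48985323698380867 pred F 7.266393245847287 dF/dg per mm 4.596000114168518
 a 0.49260242433631873 pred F 7.285511653593889 dF/dg per mm 4.585768174280963
t 31.225 F_eq 6.907510618825594 F [-3.4955 -6.0421 -3.1247] M [ 0.9219 -0.515  -0.0866] r [ 0.0697  0.0069 -0.0003]
[-0.8  0.2  5.7] [-0.9  8.6 -0.6]
[-0.8  0.3 14.3] [-4.  18.7 -0.8]
[-0.8  0.4 22.9] [-8.5 28.2 -0.9]
[-0.8  0.4 31.5] [-14.4  37.   -1. ]
[-0.7  0.5 40.1] [-21.6  44.7  -1.1]
[-0.7  0.5 48.7] [-29.9  51.3  -1.2]
[-0.7  0.6 54.4] [-35.9  55.   -1.2]
[-0.7  0.6 57.3] [-39.   56.6  -1.2]
[-0.7  0.6 60.2] [-42.2  58.1  -1.2]
```

In the tool's units: 57 mm / 500 = 0.114, -8.5 mm / 500 = -0.017, 31.5 degrees / 120 = 0.2625.

send_rows(
  rows="0 0 0.05 -0.002 0.017 -0.001 -0.43;0 0 0.1208 -0.008 0.037 -0.001 -0.43;0 0 0.1917 -0.017 0.056 -0.001 -0.43;0 0 0.2625 -0.029 0.074 -0.001 -0.43;0 0 0.3333 -0.043 0.089 -0.001 -0.43;0 0 0.4042 -0.06 0.102 -0.001 -0.43;0 0 0.4542 -0.072 0.11 -0.001 -0.43;0 0 0.4792 -0.078 0.114 -0.001 -0.43",
)

```text
time: 32.22
eef_pos: [0.5034, 0.3352, 0.0869]
tcp_rot: [0.921, 0.39, -0.007, -0.004]
contact_force: [-14.0, 11.2, 4.4]
opening: 0.286
finger_force: 8.7
```

```bash
python3 - <<'E'
from h import *
tau(3)
rows([levpose(a,.087,.07,.0085) for a in (1.5,1.55,1.6)])
E
```

```text
a 1.469203366459162 pred F -1.5159560553949976 dF/dg per mm -0.5218052627706213
 a 1.4788093582568198 pred F -1.6783090203764348 dF/dg per mm -0.5783300173154216
t 32.375 F_eq 13.029952297980994 F [ -1.085  -10.6994  -2.5728] M [ 1.6806 -0.1127 -0.1444] r [ 0.0723  0.0052 -0.0007]
[-0.6  0.5 -0.3] [-2.3  2.8 -0. ]
[-0.6  0.5  2.5] [-2.8  6.3 -0. ]
[-0.6  0.5  5.4] [-3.4  9.8 -0.1]
```

In the tool's units: -65 mm / 500 = -0.13, -40 mm / 500 = -0.08.

send_rows(
  rows="0 0 0 0 -0.016 0 -0.43;0 0 0 0 -0.016 0 -0.1;0 0 0 0 -0.016 0 -0.1;0 0 0 0 -0.016 -0.08 -0.1;0 0 0 0 -0.016 -0.13 -0.1;0 0 0 0 -0.016 -0.13 -0.1;0 0 0 0 -0.016 -0.13 -0.1",
)

```text
time: 33.25
eef_pos: [0.4998, 0.338, 0.1506]
tcp_rot: [0.92, 0.392, -0.006, -0.0]
contact_force: [-0.3, -0.5, -0.4]
opening: 0.451
finger_force: 0.0
```

```bash
python3 - <<'E'
from h import *
w=ctrl.read_camera("wrist"); s=ctrl.get_state(); print(s["time"],pose0()[0],s["contact_force"])
im=w["color"][:,:,::-1].copy()
for a,c in ((1.38,(0,0,255)),(1.5,(0,255,0))):
    q=proj(w,[levpose(a,.0935,r)[0] for r in (0,.085)]); print(a,q)
    cv2.line(im,tuple(q[0].astype(int)),tuple(q[1].astype(int)),c,1)
cv2.imwrite('pics/w4.png',im)
E
```

```text
33.3 [0.4995 0.3379 0.15  ] [-1.2186 -0.7647 -0.1279]
1.38 [[322.712  383.5223]
 [302.3584 253.0606]]
1.5 [[322.712  383.5223]
 [321.8374 251.9234]]
```

View pics/w4.png

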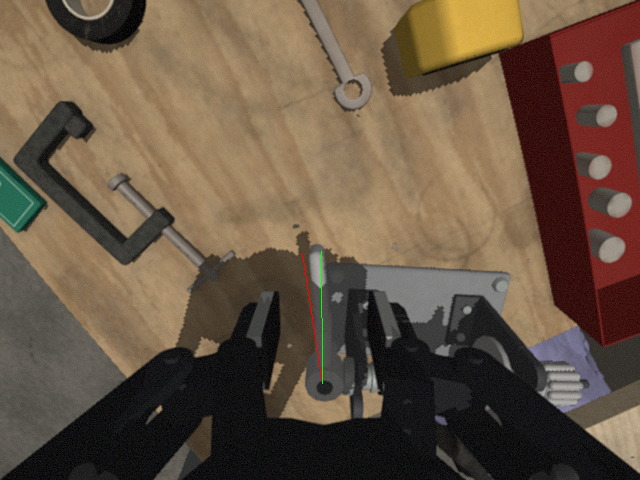

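The lever has settled past dead centre against its stop, with the pin at (325,388) and the tip at (316,250). The spanner and the two tapes haven't been touched, and the gripper is clear of everything. I'm handing it in.

```bash
python3 -c "
from plant import ctrl
print(ctrl.sign_off())"
```

```text
the job is handed in; nothing more can be done
None
```

Job handed in at about 33 s: the nut is set (at most about 0.03 turn loose by my force readings), the lever is fully closed past dead centre against its stop, and the bystanders were left untouched.

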